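# Shim the rocking corner of the levelling plate

### The job

The square plate in the grey stand, on which the scale is to stand, has one badly supported corner. With closed fingertips press down on the plate's corners one after another until you find the one that gives; then press the shim tab beside that corner down flat, and leave the other three tabs standing up. Grasp and lift nothing, leave the things around alone, and finish with the plate lying level.

Things in the scene. Friction and masses are not known exactly. Their poses are not given: they have to be found in the camera images.
- stand: fixed grey steel stand, 176 x 274 mm, a shallow tray with a 28 mm high rim holding the square plate, and a shim tab beside each plate corner. Origin: centre of its underside on the table; x and y along its sides (the tabs stick out to +y and -y), z up. Turned up to about 0.3 rad on the table.
- plate: loose plain metal plate, 150 x 150 x 10 mm, 0.45 kg, level in the tray, top 34 mm above the table; origin: centre of its underside, axes as the stand's. It lies on a centre boss and a hidden pad under each corner. One pad, unseen and different from start to start, is 6 mm low: that corner sinks about 4 mm at 1 to 3 N and comes back when let go; the other corners are solid.
- corner_1 (a point): point on the plate's top over the pad of the far left corner (stand frame +x +y), 55 mm from the plate's centre in x and in y, 20 mm in from both edges: press here. It moves with the plate.
- corner_2 (a point): point on the plate's top over the pad of the far right corner (stand frame +x -y), 55 mm from the plate's centre in x and in y, 20 mm in from both edges: press here. It moves with the plate.
- corner_3 (a point): point on the plate's top over the pad of the near right corner (stand frame -x -y), 55 mm from the plate's centre in x and in y, 20 mm in from both edges: press here. It moves with the plate.
- corner_4 (a point): point on the plate's top over the pad of the near left corner (stand frame -x +y), 55 mm from the plate's centre in x and in y, 20 mm in from both edges: press here. It moves with the plate.
- tab_1 (a joint): shim tab beside corner_1: steel leaf 30 mm wide (stand x), 42 mm long, hinged 90 mm from the stand's middle line, 33 mm up, pointing outward. 0 = up (slope 0.42 rad), 0.42 = flat. Needs 3 to 4 N at the press point, stays where left. It slides a 5 mm shim between pad and plate: goes flat only where the pad is low, else jams at about 0.15 to 0.2.
- tab_1_press (a point): point on the upper face of the shim tab beside corner_1, 33 mm out from its hinge: press straight down here. About 48 mm above the table when the tab is up, 34.5 mm when it is flat.
- tab_2 (a joint): shim tab beside corner_2: steel leaf 30 mm wide (stand x), 42 mm long, hinged 90 mm from the stand's middle line, 33 mm up, pointing outward. 0 = up (slope 0.42 rad), 0.42 = flat. Needs 3 to 4 N at the press point, stays where left. It slides a 5 mm shim between pad and plate: goes flat only where the pad is low, else jams at about 0.15 to 0.2.
- tab_2_press (a point): point on the upper face of the shim tab beside corner_2, 33 mm out from its hinge: press straight down here. About 48 mm above the table when the tab is up, 34.5 mm when it is flat.
- tab_3 (a joint): shim tab beside corner_3: steel leaf 30 mm wide (stand x), 42 mm long, hinged 90 mm from the stand's middle line, 33 mm up, pointing outward. 0 = up (slope 0.42 rad), 0.42 = flat. Needs 3 to 4 N at the press point, stays where left. It slides a 5 mm shim between pad and plate: goes flat only where the pad is low, else jams at about 0.15 to 0.2.
- tab_3_press (a point): point on the upper face of the shim tab beside corner_3, 33 mm out from its hinge: press straight down here. About 48 mm above the table when the tab is up, 34.5 mm when it is flat.
- tab_4 (a joint): shim tab beside corner_4: steel leaf 30 mm wide (stand x), 42 mm long, hinged 90 mm from the stand's middle line, 33 mm up, pointing outward. 0 = up (slope 0.42 rad), 0.42 = flat. Needs 3 to 4 N at the press point, stays where left. It slides a 5 mm shim between pad and plate: goes flat only where the pad is low, else jams at about 0.15 to 0.2.
- tab_4_press (a point): point on the upper face of the shim tab beside corner_4, 33 mm out from its hinge: press straight down here. About 48 mm above the table when the tab is up, 34.5 mm when it is flat.
- mug: orange mug with handle, 101 mm high, bystander; origin under its centre
- marker: felt marker, white with a blue cap, 132 mm long, 20 mm thick, lying on the table, bystander; origin under its centre
- mushroom: brown mushroom cap, 65 x 60 x 44 mm, bystander; origin under its centre
- spice_jar: small spice jar with white cap, 44 mm wide, 109 mm high, bystander; origin under its centre

How it is judged:
By the outcome, as a careful person would: the job done as asked, in the order asked, and still so for the second after the job is handed in, with the robot touching nothing.
It also fails if it takes over 48 s, if anything falls off the work surface, if the arm or the gripper's body presses on something with over 40 N, if the wrist force passes 120 N, or if a joint passes its speed limit or range.

### The arm

A 6-joint arm with a two-finger parallel gripper is mounted at the origin on the work surface; the furniture and walls round the work are solid. World frame = base frame: x ahead of the robot, y to its left, z up, the work surface at z = 0. Lengths are in mm, angles in rad, forces in N, time in s.
With the tool pointing down it reaches from about 275 to 750 mm from the base axis. Payload 10.2 kg.
Tool frame: the origin (TCP) lies on the front face of the gripper's body, between the roots of the fingers; the fingertips stand 73 mm ahead of it and the grasp point (between the pads) lies ctrl.grip_depth ahead of it (ctrl.grip_depth is the distance from the TCP to the grasp point, in mm); z points along the fingers, y is the direction in which the jaws open and shut (so a half turn about z gives the same grasp; the last joint's range is limited). The gripper opens to 85 mm and grips with 20 to 120 N. Pads are 22 mm wide; open, the fingers measure 114 mm over their backs; the gripper's body (76 mm by 85 mm) begins 54 mm behind the grasp point. The pads swing forward as they close: fully open they stand 13 mm farther back than shut.
Start: joints at [-1.342, 0.313, 1.498, -0, 1.331, -0.223], TCP at [229.196, -472.335, 303.894] pointing down, gripper open.
Joint ranges: [-2.94, 2.94], [-0.97, 2.17], [0.19, 2.56], [-1.23, 4.37], [0.02, 3.11], [-2.88, 2.88]. Speed limits (rad/s): [2.39, 2.39, 3.01, 3.14, 3.14, 3.14].

### API

Orientations are given as a unit quaternion [w, x, y, z].
In Python, from rig import readout, capture, ctrl, nets gives the robot as it stands. The module is installed in compiled form; this text tells all that it offers.
- The arm moves only by the tool apply_moves, never from a script. Its argument "targets" is a list of rows, each a list of 4 numbers: the shift along the tool's x, y, z in cm, then the turn about the tool's z in degrees. A call has 1 to 8 rows; each row shifts and turns the commanded pose from where the row before left it, along the tool's axes as they then stand; what a row does not reach is not made up. A row lasts 1/10 s, in which the tool goes at most 50 mm and 8.59 degrees, less where a joint would pass 70% of its speed; a pose out of reach is approached as far as the arm can. A call with a gripper value outside its range is refused whole. "grip" is the finger opening in cm, from 0 to 8.54, set as the call begins (left out, the last holds). The fingers move at their own pace and stop on an object; "force" is the grip in N (left out, the last holds). Time passes only in rows, so rows that do not move let the fingers close. It gives the time, the measured TCP pose, the force and the opening at its end, in the units of the state.
- readout.sense(): the state, without advancing time (a new reading comes with each control period).
- capture(name): name is "scene" or "side" or "wrist"; returns a dict with "img" (480x640x3 uint8, red, green, blue), "fov_y" (degrees; the focal length in pixels is half the picture's height over the tangent of half this angle, whatever the lens; pixels are square), "cx", "cy" (the principal point, pixels), "eye" and "rotation" of the camera in the world. Camera axes: x right, y down, z forward; pixel columns grow to the right and rows downward; lengths in mm; the calibration is good to about 2 mm. The wrist camera is an equidistant fisheye: a pixel r from the principal point sees the ray r / f radians off the axis. A picture is of the moment at which its call begins. There is no depth.
- ctrl.finish_job(): hands the job in, once; it reports no verdict.
Trained networks look in the newest picture that a camera, given by its name, has taken for a name from the list of things; names that differ only in an ending like _2 or _b are one class to them, and where a whole thing is asked for, a point or a joint stands for the part that bears it (a point fixed in the world has none). Each returns a list of dicts, best first, with "score" (0 to 1); they miss things now and then, are a little off and sometimes report something else, mostly with a low value. They report only what shows in the picture. A call takes as long as a camera call.
- nets.boxes_of(camera, target): "location" ([column, row] as shares, 0 to 1, of the picture: columns of its width, rows of its height, amid what is visible of it).
The state is a dict: "time_s": time; "joints": joint angles; "dq": joint speeds; "tau": joint torques, N m; "eef_pos": TCP position; "ee_rot": TCP orientation; "force": force on the tool from outside, world axes, zero at the start; "wrist_torque": the same for the moment, N m; "grip_width": opening from 0.0 (shut) to 1.0 (fully open).
Only numpy, scipy, OpenCV 4.12 (cv2) and the standard library are available. Lean on these libraries where they do the work, as an engineer would, in place of code of your own. Each camera call takes 0.05 s, during which the arm holds its last target.

## Working session

There is one attempt and no reset: what is moved stays moved. The work goes in short steps, Python scripts to look and compute and a tool call to move; the robot and the scene stay as the last step left them, time stands still between calls to the robot, and variables do not carry over. Pictures are saved under pics/ and viewed, and the job is handed in when it is done.

Besides the shell and the picture viewer there is one more tool, called by a JSON object that holds its "name" and its "arguments". apply_moves: Moves the arm, as the interface text tells. Its arguments: {"type":"object","properties":{"targets":{"type":"array"},"grip":{"type":"number"},"force":{"type":"number"}},"required":["targets"]}

```bash
mkdir -p pics
python3 - <<'E'
from rig import readout,capture,ctrl,nets
import cv2
print(readout.sense(), ctrl.grip_depth)
for n in ("scene","side","wrist"):
    c=capture(n); cv2.imwrite(f"pics/{n}0.png",c["img"][:,:,::-1]); print(n,c["fov_y"],c["cx"],c["cy"],c["eye"],c["rotation"])
    for t in ("plate","stand","corner_1","tab_1","tab_1_press"):
        print(t,[(round(d["location"][0]*640,1),round(d["location"][1]*480,1),round(d["score"],2)) for d in nets.boxes_of(n,t)])
E
```

```text
{'time_s': 0.0, 'joints': array([-1.34242485e+00,  3.13444471e-01,  1.49846078e+00, -1.89712360e-05,
        1.33098112e+00, -2.23406016e-01]), 'dq': array([-0.00052029,  0.00012325,  0.0004949 ,  0.00017841, -0.00063989,
       -0.00089126]), 'tau': array([ 1.00124136e-03, -4.12262034e+01, -2.59740651e+01, -3.99231521e-05,
        4.22999947e-03,  8.69323856e-06]), 'eef_pos': array([ 229.14033879, -472.16591407,  303.32892218]), 'ee_rot': array([-6.46833771e-04,  9.74594727e-01,  2.23974775e-01, -1.08186448e-05]), 'force': array([-0.26162508,  0.16993629, -0.38004398]), 'wrist_torque': array([-0.01640475,  0.02125356, -0.05189235]), 'grip_width': 1.0019900108059183} 53.900000000000006
scene 45.70188923015839 319.2622951417469 233.85254701694262 [ -85.43850372 1003.71197409  883.22528012] [ 0.1273017  -0.2438785   0.85100424 -0.44733582]
plate [(330.6, 233.0, 0.65)]
stand [(325.5, 247.8, 0.97), (396.7, 193.8, 0.52)]
corner_1 [(330.6, 230.1, 0.85)]
tab_1 [(368.3, 216.8, 0.73), (286.8, 239.1, 0.62), (323.9, 255.4, 0.6), (313.7, 341.9, 0.54), (336.4, 203.0, 0.48)]
tab_1_press []
side 43.47802265401388 322.33336395661644 230.55403217655768 [  560.99459551 -1217.18353621   941.07233458] [-0.45996552  0.88754332  0.02543723 -0.00717728]
plate [(336.9, 263.2, 0.75)]
stand [(339.8, 291.9, 0.79)]
corner_1 [(338.2, 265.2, 0.94)]
tab_1 [(322.9, 235.5, 0.76), (365.5, 238.2, 0.47)]
tab_1_press [(301.3, 322.8, 0.66), (366.2, 239.1, 0.55)]
wrist 65.70646984690485 313.2118191750243 232.24134549896368 [ 304.90407954 -436.57724448  374.30000474] [ 0.14037587  0.83571919 -0.52354726 -0.08812675]
plate []
stand []
corner_1 []
tab_1 []
tab_1_press []
```

View pics/scene0.png

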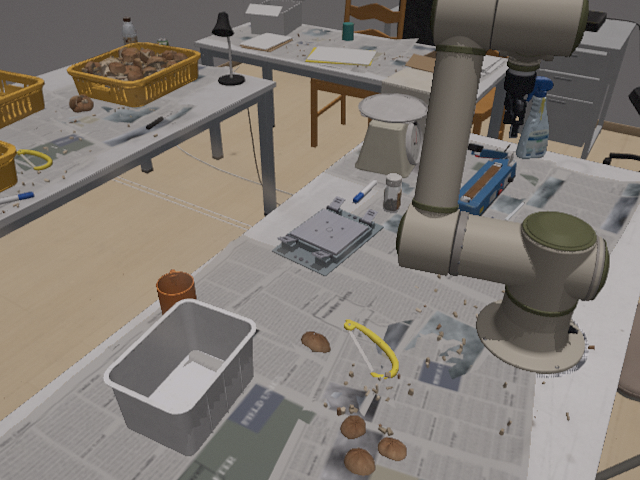

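View pics/side0.png

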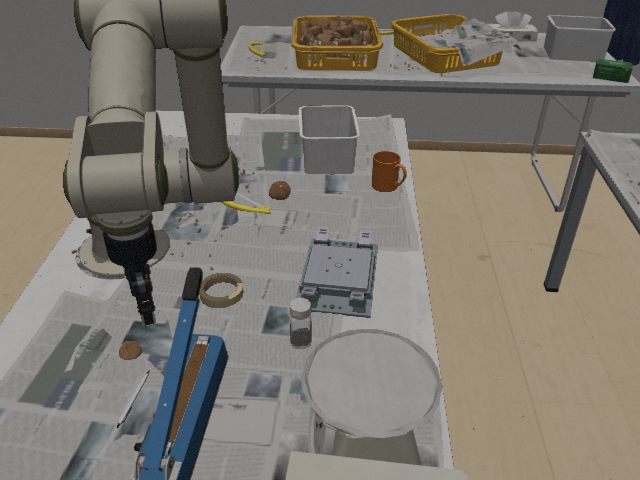

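View pics/wrist0.png

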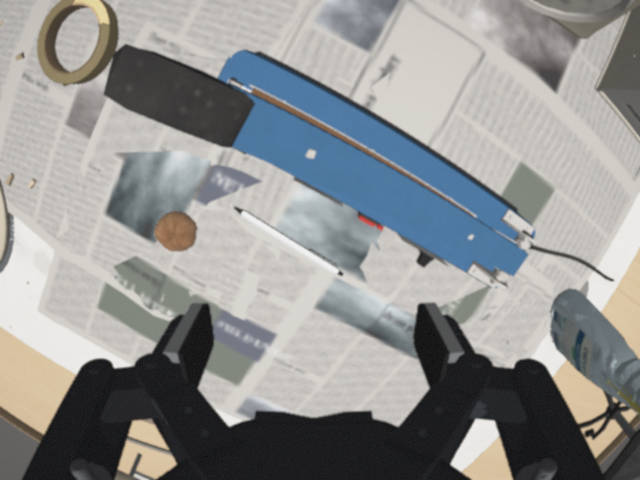

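The stand is at about (331,233) in the scene view and (338,266) in the side view. I'll enlarge both and triangulate.

```bash
cat > h.py <<'E'
import numpy as np
from scipy.spatial.transform import Rotation as R
def rot(q): return R.from_quat([q[1],q[2],q[3],q[0]]).as_matrix()
def ray(c,u,v):
    f=240/np.tan(np.radians(c["fov_y"])/2); d=np.array([u-c["cx"],v-c["cy"],0]); d=np.array([d[0]/f,d[1]/f,1.0])
    if c.get("fish"):
        r=np.hypot(u-c["cx"],v-c["cy"]); t=r/f; d=np.array([(u-c["cx"])/r*np.sin(t),(v-c["cy"])/r*np.sin(t),np.cos(t)])
    return np.array(c["eye"]),rot(c["rotation"])@d
def onz(c,u,v,z):
    e,d=ray(c,u,v); return e+d*(z-e[2])/d[2]
def proj(c,p):
    f=240/np.tan(np.radians(c["fov_y"])/2); q=rot(c["rotation"]).T@(np.array(p)-c["eye"])
    if c.get("fish"):
        t=np.arctan2(np.hypot(q[0],q[1]),q[2]); n=np.hypot(q[0],q[1]); return np.array([c["cx"]+f*t*q[0]/n,c["cy"]+f*t*q[1]/n])
    return np.array([c["cx"]+f*q[0]/q[2],c["cy"]+f*q[1]/q[2]])
E
python3 - <<'E'
from rig import capture
import cv2,pickle
from h import *
s={}
for n,u,v in (("scene",330,233),("side",338,266)):
    c=capture(n); s[n]=c; print(onz(c,u,v,34))
    cr=c["img"][v-60:v+60,u-75:u+75,::-1]; cv2.imwrite(f"pics/{n}z.png",cv2.resize(cr,None,fx=5,fy=5,interpolation=cv2.INTER_CUBIC))
pickle.dump(s,open("c.pkl","wb"))
E
```

```text
[543.57354439 -61.32171274  34.        ]
[549.55316122 -79.23085001  34.        ]
```

View pics/scenez.png

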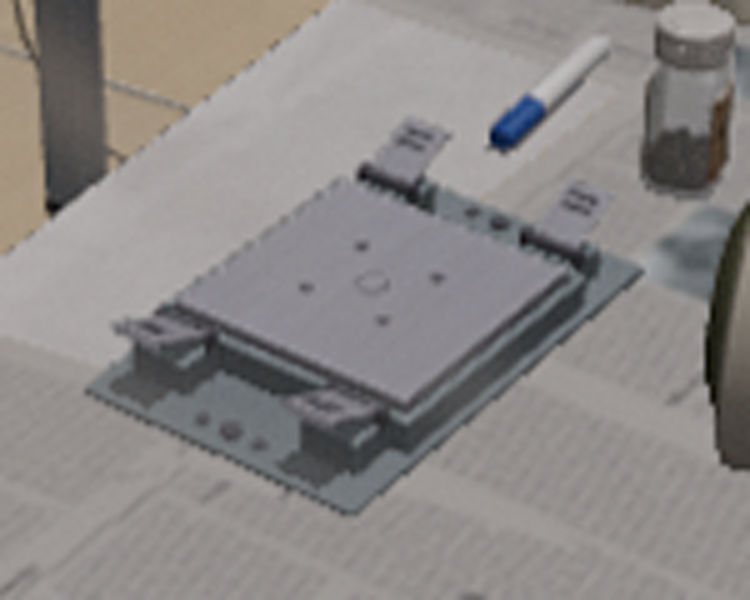

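View pics/sidez.png

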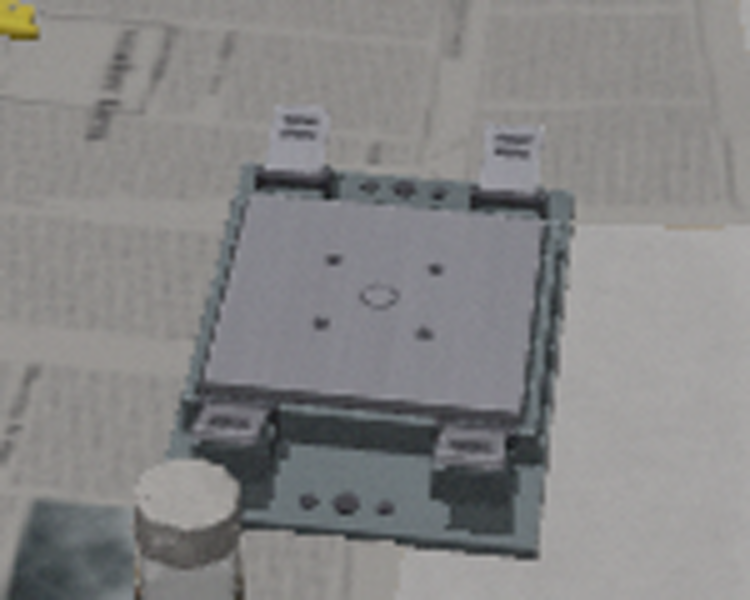

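The plate and tabs are clear in both views. I'll fit the stand pose (x, y, yaw) from the marked corners.

Run:
```python
import pickle
from h import *
from scipy.optimize import least_squares
s=pickle.load(open("c.pkl","rb"))
P=lambda sx,sy:(75*sx,75*sy,34)
B=lambda sx,sy:(88*sx,137*sy,0)
obs={"scene":[((178,302),P(1,1)),((345,178),P(1,-1)),((582,270),P(-1,-1)),((405,408),P(-1,1)),((373,284),(0,0,34))],
"side":[((242,193),P(-1,1)),((550,222),P(1,1)),((525,418),P(1,-1)),((203,385),P(-1,-1)),((379,297),(0,0,34))]}
off={"scene":(255,173),"side":(263,206)}
def res(p,sel=("scene","side")):
    r=[];c,sn=np.cos(p[2]),np.sin(p[2])
    for n in sel:
        for (x,y),m in obs[n]:
            w=(p[0]+c*m[0]-sn*m[1],p[1]+sn*m[0]+c*m[1],m[2])
            r+=list(proj(s[n],w)-((x+.5)/5-.5+off[n][0],(y+.5)/5-.5+off[n][1]))
    return np.array(r)
for sel in (("scene",),("side",),("scene","side")):
    o=least_squares(res,[545,-70,0],args=(sel,)); print(sel,o.x.round(3),np.abs(o.fun).max().round(2))
x,y,a=o.x; c,sn=np.cos(a),np.sin(a)
w=lambda mx,my:(round(x+c*mx-sn*my,1),round(y+sn*mx+c*my,1))
for i,(sx,sy) in enumerate(((1,1),(1,-1),(-1,-1),(-1,1)),1): print(i,w(55*sx,55*sy),[w(55*sx,sy*(90+l)) for l in (30,)])
print((o.fun.reshape(-1,2)).round(2).tolist())
```

```text
('scene',) [ 5.51458e+02 -7.39310e+01 -9.60000e-02] 1.88
('side',) [ 5.50832e+02 -7.75490e+01 -7.80000e-02] 1.25
('scene', 'side') [ 5.51358e+02 -7.56630e+01 -8.60000e-02] 1.78
1 (np.float64(610.9), np.float64(-25.6)) [(np.float64(616.5), np.float64(39.2))]
2 (np.float64(601.4), np.float64(-135.2)) [(np.float64(595.8), np.float64(-200.0))]
3 (np.float64(491.8), np.float64(-125.7)) [(np.float64(486.2), np.float64(-190.5))]
4 (np.float64(501.3), np.float64(-16.1)) [(np.float64(506.9), np.float64(48.6))]
[[0.33, -0.33], [0.74, 0.35], [-1.63, -0.16], [1.32, -1.15], [1.07, 0.13], [1.78, -0.14], [-0.62, -0.53], [-0.22, -0.95], [-0.1, -0.67], [0.39, 0.11]]
```

Run:
```python
import pickle
from h import *
from rig import nets
s=pickle.load(open("c.pkl","rb"))
for n in ("scene","side"):
  for t in ("spice_jar","marker","mug","mushroom"):
    for d in nets.boxes_of(n,t)[:2]:
        u,v=d["location"][0]*640,d["location"][1]*480
        print(n,t,round(d["score"],2),round(u),round(v),[onz(s[n],u,v,z).round()[:2] for z in (0,50)])
```

```text
scene spice_jar 0.59 395 191 [array([ 516., -404.]), array([ 482., -324.])]
scene marker 0.52 365 191 [array([ 595., -359.]), array([ 557., -282.])]
scene mug 0.93 176 288 [array([761., 293.]), array([713., 333.])]
scene mushroom 0.93 313 343 [array([386., 271.]), array([359., 313.])]
scene mushroom 0.51 332 230 [array([ 571., -118.]), array([534., -55.])]
side spice_jar 0.8 302 322 [array([ 475., -242.]), array([ 480., -294.])]
side marker 0.28 338 269 [array([550., -49.]), array([ 551., -111.])]
side mug 0.9 387 172 [array([690., 446.]), array([683., 358.])]
side mug 0.64 336 265 [array([544., -34.]), array([545., -97.])]
side mushroom 0.68 281 192 [array([369., 308.]), array([379., 227.])]
```

{"name": "apply_moves", "arguments": {"targets": [[0,0,0,7.7],[0,0,0,7.7],[0,0,0,7.7],[0,0,0,7.7],[2.5,-3.7,0.4,0],[2.5,-3.7,0.4,0],[2.5,-3.7,0.4,0],[2.5,-3.7,0.4,0]], "grip": 0, "force": 20}}

```text
time_s: 2.2
eef_pos: [342.3, -333.5, 289.7]
ee_rot: [0.003, 0.999, -0.044, 0.001]
force: [1.6, -0.0, -0.2]
grip_width: -0.001
```

{"name": "apply_moves", "arguments": {"targets": [[2.5,-3.7,0.4,0],[2.5,-3.7,0.4,0],[2.5,-3.7,0.4,0],[2.5,-3.7,0.4,0],[0,-3.7,0.4,0],[0,-3.7,0,0],[0,0,0,0],[0,0,0,0]]}}

```text
time_s: 3.0
eef_pos: [460.3, -120.5, 268.1]
ee_rot: [0.0, 0.999, -0.042, 0.0]
force: [-0.9, -0.9, 0.3]
grip_width: -0.005
```

Run:
```python
from rig import readout,capture
import cv2,pickle
from h import *
st=readout.sense(); print(st["time_s"],st["eef_pos"],st["ee_rot"],st["force"],st["grip_width"])
c=capture("wrist"); c["fish"]=1; pickle.dump(c,open("w.pkl","wb"))
im=c["img"][:,:,::-1].copy(); cv2.imwrite("pics/wr1.png",im)
x,y,a=551.36,-75.66,-.086; C,S=np.cos(a),np.sin(a)
w=lambda mx,my,z:(x+C*mx-S*my,y+S*mx+C*my,z)
for sx in(1,-1):
  for sy in (1,-1):
    for p,col in ((w(75*sx,75*sy,34),(0,0,255)),(w(55*sx,55*sy,34),(0,255,0)),(w(55*sx,120*sy,48),(255,0,0)),(w(88*sx,137*sy,0),(0,255,255))):
        u=proj(c,p); cv2.circle(im,(int(u[0]),int(u[1])),3,col,1)
cv2.imwrite("pics/wr1o.png",im)
```

```text
3.0 [ 460.28845615 -120.51998006  268.06684136] [ 1.97802078e-04  9.99110920e-01 -4.21580224e-02  1.79795004e-04] [-0.94905217 -0.87633234  0.2738241 ] -0.00536472772776012
```

View pics/wr1o.png

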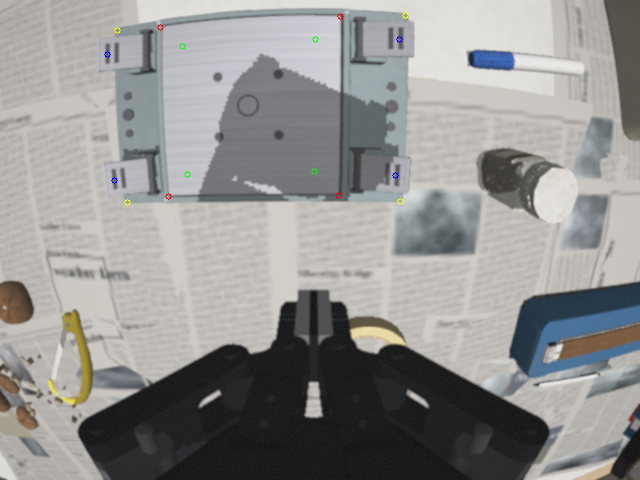

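The overlay matches to within a couple of mm. The plate corners and tab press points land where predicted, e.g. near-left tab (115,178) and far-right tab (400,38). Next I press corner 3.

{"name": "apply_moves", "arguments": {"targets": [[1.6,0.1,3.0,0],[1.6,0.15,4.5,0],[0,0,4.0,0],[0,0,3.0,0],[0,0,0.5,0],[0,0,0,0],[0,0,0,0]]}}

```text
time_s: 3.75
eef_pos: [492.5, -126.9, 119.5]
ee_rot: [0.001, 0.999, -0.043, 0.001]
force: [0.6, 0.0, -0.0]
grip_width: 0.001
```

{"name": "apply_moves", "arguments": {"targets": [[0,0,0.2,0],[0,0,0.2,0],[0,0,0,0]]}}

```text
time_s: 4.05
eef_pos: [491.9, -126.1, 114.2]
ee_rot: [0.0, 0.999, -0.043, 0.0]
force: [-0.6, -0.7, -0.1]
grip_width: -0.002
```

{"name": "apply_moves", "arguments": {"targets": [[0,0,0.2,0],[0,0,0.2,0],[0,0,0.1,0],[0,0,0,0],[0,0,0,0]]}}

```text
time_s: 4.55
eef_pos: [491.8, -126.0, 108.9]
ee_rot: [-0.0, 0.999, -0.043, -0.0]
force: [-0.2, 1.5, -0.1]
grip_width: 0.006
```

{"name": "apply_moves", "arguments": {"targets": [[0,0,0.1,0],[0,0,0,0],[0,0,0,0]]}}

```text
time_s: 4.85
eef_pos: [491.8, -126.1, 107.9]
ee_rot: [-0.0, 0.999, -0.043, -0.0]
force: [0.9, -0.0, 0.2]
grip_width: 0.001
```

{"name": "apply_moves", "arguments": {"targets": [[0,0,0.1,0],[0,0,0,0],[0,0,0,0]]}}

```text
time_s: 5.15
eef_pos: [491.8, -126.0, 106.9]
ee_rot: [0.0, 0.999, -0.043, -0.0]
force: [0.4, 0.4, -0.1]
grip_width: -0.005
```

{"name": "apply_moves", "arguments": {"targets": [[0,0,0.1,0],[0,0,0,0],[0,0,0,0]]}}

```text
time_s: 5.45
eef_pos: [491.8, -126.1, 106.0]
ee_rot: [0.0, 0.999, -0.043, 0.0]
force: [-1.1, -1.0, 1.6]
grip_width: -0.005
```

{"name": "apply_moves", "arguments": {"targets": [[0,0,0.1,0],[0,0,0,0],[0,0,0,0]]}}

```text
time_s: 5.75
eef_pos: [491.8, -126.1, 104.9]
ee_rot: [0.0, 0.999, -0.043, 0.0]
force: [-1.4, -1.3, 2.1]
grip_width: 0.003
```

{"name": "apply_moves", "arguments": {"targets": [[0,0,0.1,0],[0,0,0,0],[0,0,0,0]]}}

```text
time_s: 6.05
eef_pos: [491.8, -126.1, 103.9]
ee_rot: [0.0, 0.999, -0.043, 0.0]
force: [-1.4, -1.3, 1.8]
grip_width: 0.001
```

{"name": "apply_moves", "arguments": {"targets": [[0,0,0.05,0],[0,0,0,0],[0,0,0,0]]}}

```text
time_s: 6.35
eef_pos: [491.8, -126.1, 103.4]
ee_rot: [0.0, 0.999, -0.043, 0.0]
force: [-1.3, -1.5, 1.2]
grip_width: 0.001
```

Run:
```python
from rig import readout,capture
import cv2
for n,u,v in (("scene",330,233),("side",338,266)):
    c=capture(n); cr=c["img"][v-60:v+60,u-75:u+75,::-1]; cv2.imwrite(f"pics/{n}p3.png",cv2.resize(cr,None,fx=5,fy=5,interpolation=cv2.INTER_CUBIC))
s=readout.sense();print(s["eef_pos"],s["force"],s["time_s"])
```

```text
[ 491.84350751 -126.07377544  103.4268865 ] [-0.16321373 -0.73522169  1.93985898] 6.45
```

View pics/scenep3.png

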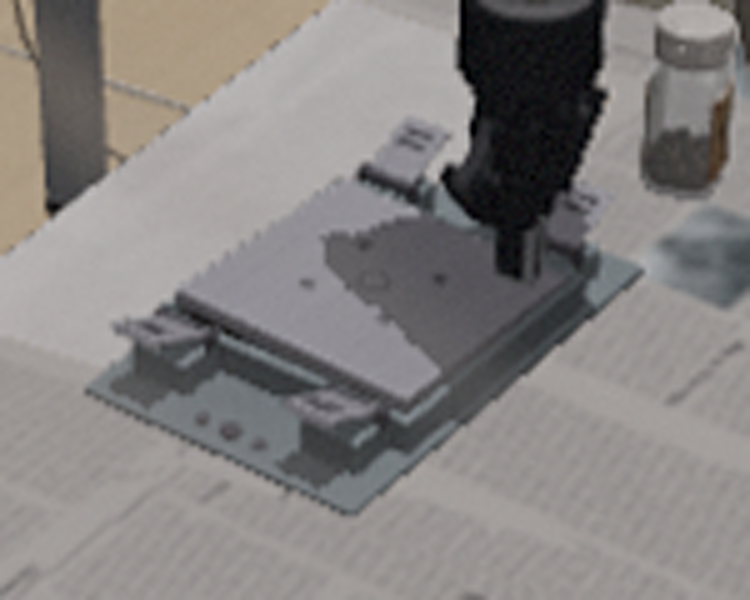

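View pics/sidep3.png

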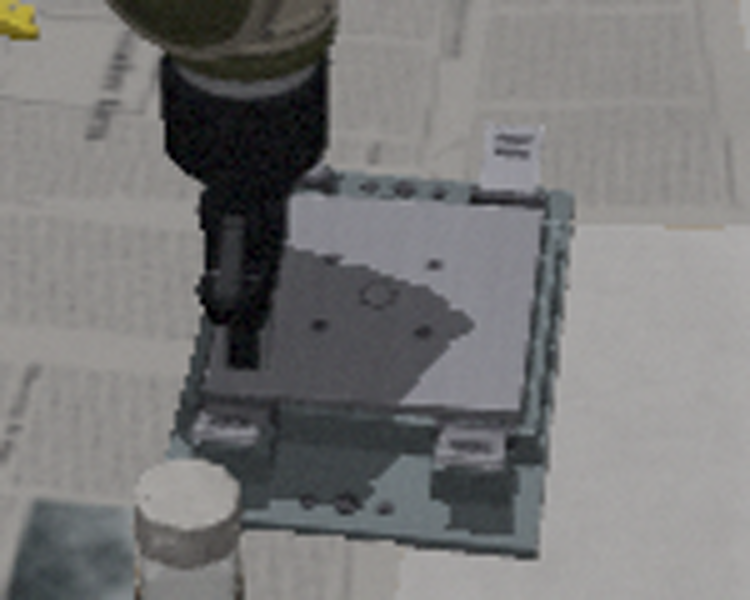

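{"name": "apply_moves", "arguments": {"targets": [[0,0,0.05,0],[0,0,0,0],[0,0,0,0]]}}

```text
time_s: 6.75
eef_pos: [491.8, -126.1, 102.9]
ee_rot: [0.0, 0.999, -0.043, 0.0]
force: [-0.8, -0.3, 1.2]
grip_width: 0.003
```

{"name": "apply_moves", "arguments": {"targets": [[0,0,0.1,0],[0,0,0,0],[0,0,0,0]]}}

```text
time_s: 7.05
eef_pos: [491.9, -126.1, 102.2]
ee_rot: [0.0, 0.999, -0.043, 0.0]
force: [-2.9, -0.1, 6.0]
grip_width: -0.001
```

Corner 3 gives: it sank about 4 mm at 1–2 N, then hit a hard stop at 6 N. Next is tab 3.

{"name": "apply_moves", "arguments": {"targets": [[0,0,-2,0],[0,0,-3,0],[0,2.0,0,0],[0,2.4,0,0],[0,2.2,0,0],[0,0,1.5,0],[0,0,0,0],[0,0,0,0]]}}

```text
time_s: 7.85
eef_pos: [486.1, -191.4, 136.8]
ee_rot: [-0.0, 0.999, -0.043, -0.0]
force: [-0.6, -0.8, 0.6]
grip_width: 0.003
```

Run:
```python
from rig import readout,capture
import cv2
for n,u,v in (("scene",330,233),("side",338,266)):
    c=capture(n); cr=c["img"][v-60:v+60,u-75:u+75,::-1]; cv2.imwrite(f"pics/{n}t3.png",cv2.resize(cr,None,fx=5,fy=5,interpolation=cv2.INTER_CUBIC))
s=readout.sense();print(s["eef_pos"],s["force"],s["time_s"])
```

```text
[ 486.38877909 -191.45603209  137.33956743] [0.01968336 0.30593044 0.78809195] 7.95
```

View pics/scenet3.png

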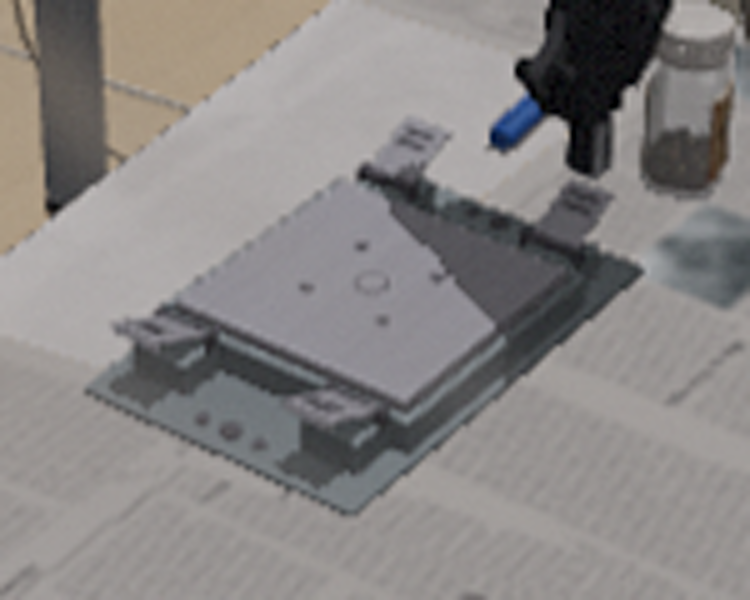

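View pics/sidet3.png

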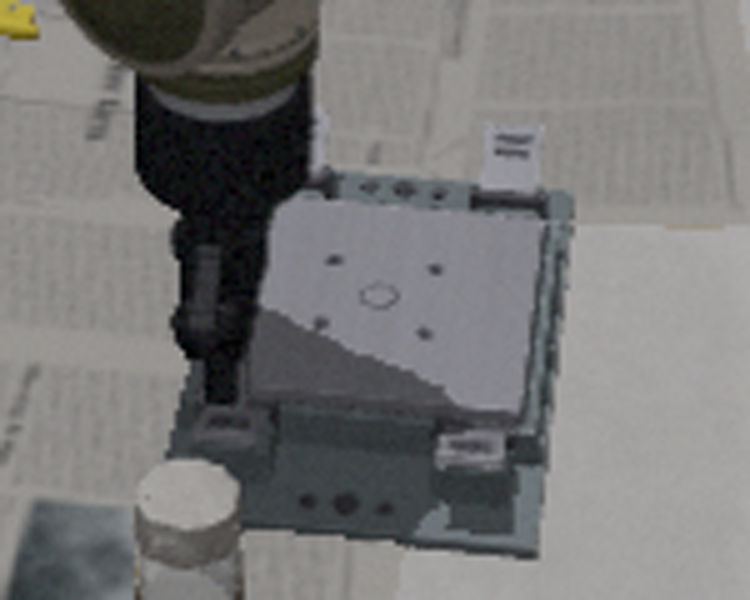

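The plate is level again, and the tips (about (222,395) in the side crop) are above tab 3. Pressing down.

{"name": "apply_moves", "arguments": {"targets": [[0,0,0.8,0],[0,0,0.5,0],[0,0,0.2,0],[0,0,0.2,0],[0,0,0,0],[0,0,0,0]]}}

```text
time_s: 8.55
eef_pos: [486.1, -191.6, 119.8]
ee_rot: [-0.0, 0.999, -0.043, -0.0]
force: [0.5, 0.5, 0.1]
grip_width: -0.0
```

{"name": "apply_moves", "arguments": {"targets": [[0,0,0.15,0],[0,0,0.15,0],[0,0,0.1,0],[0,0,0,0],[0,0,0,0]]}}

```text
time_s: 9.05
eef_pos: [486.2, -191.8, 115.8]
ee_rot: [-0.0, 0.999, -0.043, -0.0]
force: [-0.0, -1.6, 1.9]
grip_width: 0.003
```

{"name": "apply_moves", "arguments": {"targets": [[0,0,0.15,0],[0,0,0.15,0],[0,0,0.1,0],[0,0,0,0],[0,0,0,0]]}}

```text
time_s: 9.55
eef_pos: [486.1, -191.7, 111.7]
ee_rot: [-0.0, 0.999, -0.043, -0.0]
force: [0.2, 0.5, 2.3]
grip_width: -0.004
```

{"name": "apply_moves", "arguments": {"targets": [[0,0,0.15,0],[0,0,0.1,0],[0,0,0.1,0],[0,0,0,0],[0,0,0,0]]}}

```text
time_s: 10.05
eef_pos: [486.1, -191.7, 108.2]
ee_rot: [-0.0, 0.999, -0.043, -0.0]
force: [0.1, -0.8, 1.6]
grip_width: -0.0
```

{"name": "apply_moves", "arguments": {"targets": [[0,0,0.1,0],[0,0,0,0],[0,0,0,0]]}}

```text
time_s: 10.35
eef_pos: [486.1, -191.7, 107.3]
ee_rot: [-0.0, 0.999, -0.043, -0.0]
force: [0.0, -1.4, 1.3]
grip_width: -0.001
```

{"name": "apply_moves", "arguments": {"targets": [[0,0,0.1,0],[0,0,0,0],[0,0,0,0]]}}

```text
time_s: 10.65
eef_pos: [486.2, -191.7, 107.0]
ee_rot: [0.0, 0.999, -0.043, 0.0]
force: [-3.1, 0.5, 9.7]
grip_width: 0.002
```

{"name": "apply_moves", "arguments": {"targets": [[0,0,0.1,0],[0,0,0,0],[0,0,0,0]]}}

```text
time_s: 10.95
eef_pos: [486.3, -191.8, 106.9]
ee_rot: [0.0, 0.999, -0.043, 0.0]
force: [-5.5, 2.5, 19.7]
grip_width: 0.001
```

Hard stop at the flat height, 19.7 N. Now I lift clear and look.

{"name": "apply_moves", "arguments": {"targets": [[0,0,-1.5,0],[0,0,-4,0],[0,0,-4.5,0],[-3,0,-4.5,0],[-4,0,-2,0],[-4,0,0,0],[0,0,0,0],[0,0,0,0]]}}

```text
time_s: 11.75
eef_pos: [378.7, -182.6, 267.1]
ee_rot: [-0.0, 0.999, -0.043, 0.0]
force: [-0.4, -0.1, -0.5]
grip_width: -0.0
```

Run:
```python
from rig import readout,capture
import cv2
c=capture("wrist"); cv2.imwrite("pics/wrf.png",c["img"][:,:,::-1])
for n,u,v in (("scene",330,233),("side",338,266)):
    c=capture(n); cr=c["img"][v-60:v+60,u-75:u+75,::-1]; cv2.imwrite(f"pics/{n}f.png",cv2.resize(cr,None,fx=5,fy=5,interpolation=cv2.INTER_CUBIC))
s=readout.sense();print(s["eef_pos"],s["force"],s["time_s"])
```

```text
[ 379.53253405 -182.70198183  266.72011248] [ 0.30599192 -0.01319453  0.02743005] 11.9
```

View pics/wrf.png

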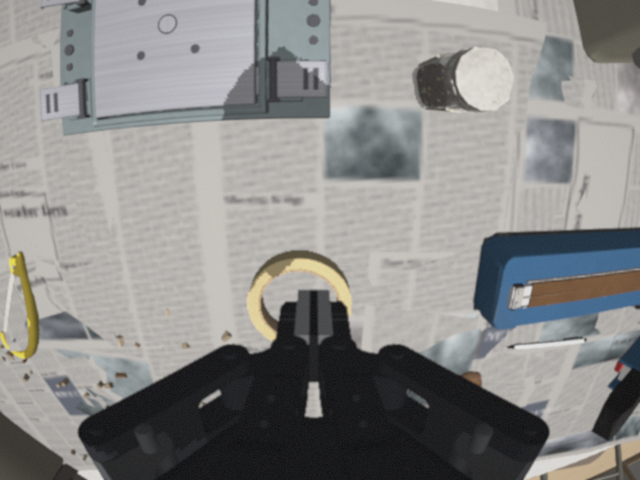

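View pics/scenef.png

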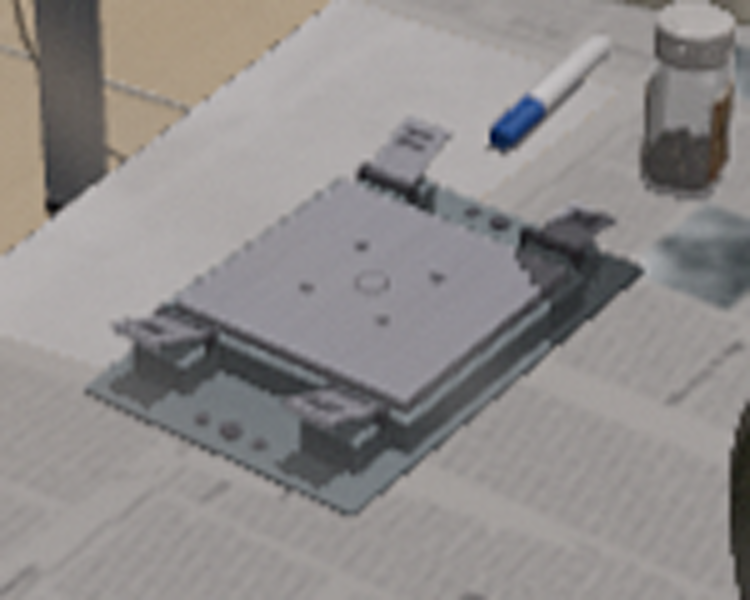

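View pics/sidef.png

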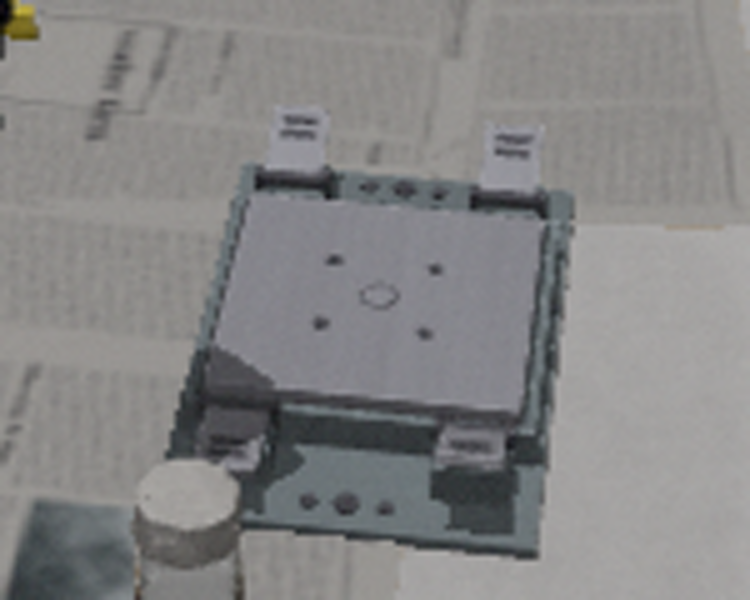

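Tab 3 is flat at about (580,225) in the scene crop. The other three tabs stand up, the plate corners are where they were at the start, and the jar and marker haven't moved. Handing in.

```bash
python3 -c "
from rig import ctrl
print(ctrl.finish_job())"
```

```text
the job is handed in; nothing more can be done
None
```

I found the badly supported corner, which was corner 3 (near right), and pressed its shim tab, tab 3, down flat. The job was handed in at about 12 s.

- **Finding the corner:** Corner 3 was the first one I pressed. It sank about 4 mm at 1–2 N, then stopped hard at 6 N, and came back level when released. Since it gave, I did not press the other three corners.
- **Pressing the tab:** Tab 3 went down at about 2 N measured, a little under the stated 3–4 N. It stopped at the flat height, and I pressed it there with up to about 20 N.
- **Last checks:** The final pictures show tab 3 flat, the other three tabs standing up and the plate level. The jar and marker had not moved, and the arm was clear of everything. I did not press corner 3 again after the shim went in, so that it is now firmly supported rests on the tab going flat and the pictures. I did not recheck the mug and mushroom, but the arm never went near them.

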